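Park the heavy tin box in its bay

ROBOT

A 7-joint arm with a two-finger parallel gripper is mounted at the origin on a cart in front of the work surface, level with it; the furniture and walls round the work are solid. World frame = base frame: x ahead of the robot, y to its left, z up, the work surface at z = 0. Lengths are in m, angles in degrees, forces in N, time in s.
With the tool pointing down it reaches from about 0.35 to 0.9 m from the base axis. Payload 19.9 kg.
Tool frame: the origin (TCP) lies between the finger pads; the fingertips stand 19 mm ahead of it and the grasp point (between the pads) is the TCP; z points along the fingers, y is the line along which they close (so a half turn about z gives the same grasp; the last joint's range is limited). The gripper opens to 85 mm and grips with 20 to 120 N. Pads are 22 mm wide; open, the fingers measure 114 mm over their backs; the gripper's body (76 mm by 85 mm) begins 54 mm behind the grasp point. The pads swing forward as they close: fully open they stand 13 mm farther back than shut.
Start: joints at [69.013, 23.915, -0.59, 92.452, 0.269, 63.638, -3.037], TCP at [0.199, -0.592, 0.25] pointing down, gripper open.
Joint ranges: [-161.28, 161.28], [-22.2, 115.67], [-73.04, 71.86], [3.21, 147.25], [-68.34, 248.33], [10.77, 114.83], [-161.83, 161.83]. Speed limits (degrees/s): [108.29, 108.29, 136.94, 136.94, 172.46, 172.46, 172.46].

INTERFACE

Orientations are given as [roll, pitch, yaw] about the fixed x, y, z axes, in that order (R = Rz(yaw) Ry(pitch) Rx(roll)).
In Python, from workcell import manip gives the robot as it stands.
- The arm moves only by the tool apply_moves, never from a script. Its argument "motion" is a list of rows, each an object with "translation": the shift along the tool's x, y, z in mm, a list of three; "twist": the turn, a rotation vector about the tool's x, y, z in rad, a list of three; "grip": the opening in per cent of the stroke, from 0 (shut) to 100 (fully open). In form: [{"translation": [x, y, z], "twist": [rx, ry, rz], "grip": grip}, ...]. A call has 1 to 10 rows; each row is the pose to reach, as a shift and turn from the pose commanded when the call began, along the tool's axes at that moment; what a row does not reach only later rows make up. A row lasts 1/10 s, in which the tool goes at most 50 mm and 8.59 degrees, less where a joint would pass 70% of its speed; a pose out of reach is approached as far as the arm can. A call with a gripper value outside its range is refused whole. The fingers move at their own pace and stop on an object; "squeeze" is the grip in N (left out, the last holds). Time passes only in rows, so rows that repeat a pose let the fingers close. It gives the time, the measured TCP pose, the force, the opening and the grip force at its end, in the units of the state.
- manip.observe(): the state, without advancing time (a new reading comes with each control period).
- manip.get_image(name): name is "side" or "top" or "wrist"; returns a dict with "pixels" (480x640x3 uint8, red, green, blue), "intrinsics" (3x3 intrinsics, pixels), "k1" (the pictures are not rectified: a ray, as slopes to the right and down, at radius r is drawn at 1 + k1 r^2 times it, then the intrinsics apply), "world_to_cam" (4x4, takes a point from world to camera coordinates). Camera axes: x right, y down, z forward; pixel columns grow to the right and rows downward; lengths in m; the calibration is good to about 2 mm. A picture is of the moment at which its call begins. There is no depth.
- manip.hand_in(): hands the job in; it is judged then, once.
Trained networks look in a picture, given as the dict that the camera call returned (one of the last four; its "shot" number tells which), for a name from the list of things; names that differ only in an ending like _2 or _b are one class to them, and where a whole thing is asked for, a point or a joint stands for the part that bears it (a point fixed in the world has none). Each returns a list of dicts, best first, with "p" (0 to 1); they miss things now and then, are a little off and sometimes report something else, mostly with a low value. They report only what shows in the picture. A call takes as long as a camera call. They do not tell look-alikes from the thing itself.
- manip.spot_in(picture, query): "position" ([column, row] in pixels, amid what is visible of it).
The state is a dict: "time_s": time; "joints": joint angles; "qd": joint speeds; "joint_torque": joint torques, N m; "tool_pos": TCP position; "ee_rot": TCP orientation; "force": force on the tool from outside, world axes, zero at the start; "ft_torque": the same for the moment, N m; "finger_gap": finger opening in m; "finger_force": force on a finger pad.
Only numpy, scipy, OpenCV 4.12 (cv2) and the standard library are available. Lean on these libraries where they do the work, as an engineer would, in place of code of your own. Each camera call takes 0.05 s, during which the arm holds its last target. There are 200 camera calls.

TASK

Push the heavy tin box along the bench into the yellow steel bay until its back is flush against the bay's back plate. Push it low, near its base, with the fingertips, so that it slides and stays upright - do not tip, lift or push it from higher up - and leave the loose things standing round about undisturbed. Then draw the hand back clear of everything.

Things in the scene. Friction and masses are not known exactly. Their poses are not given: they have to be found in the camera images.
- box: Heavy grey tin box on the bench top (not the one on the green drawers), lid shut and fixed, 1 to 1.6 kg, 122 mm tall. Origin: centre of its underside. z up, x towards its back (the side that goes to the bay's back plate), y along its width. Flat walls: back at x = +44 mm, front at -41 mm, sides at y = +-60 mm. From 110 mm up the lid reaches x -44 to +46 mm, y +-63 mm, with a lip 30 mm wide to x = -49 mm at mid front.
- box_push (a point): Point on the box's front wall, 20 mm above the bench, mid-width, axes as the box: where to push, towards the box's x. It takes about 7 to 17 N to slide; pushed in its upper third it tips over. The body of an upright hand would meet the upper part of the box first: lean the hand back so that the fingertips lead.
- bay: Fixed bay of yellow flat steel, 34 mm high, no floor, open towards its -x. Origin: on the bench, where the box's origin lies when parked; x: the way the box goes in (about world -y), z up. Back plate's face at x = +44 mm. Side plates at y = +-75 mm inside, from x = +47 to +2 mm, then flaring out at 0.5 rad to a mouth 175 mm wide at x = -21 mm. Bolted foot behind, to x = +79 mm.
- flux_tin: Bystander: yellow round tin with a grey lid, 66 mm wide, 47 mm tall; origin at the centre of its underside.
- block: Bystander: ground steel block lying flat, 50 x 75 x 25 mm (y along its length); origin at the centre of its underside.
- bolt: Bystander: steel bolt standing on its head, 34 mm wide, 83 mm tall; origin at the centre of its underside.
Mind the look-alikes: they are no part of the job. There is more than one size of the box; the one meant has the size given above.

How it is judged:
By the outcome, as a careful person would: the job done as asked, in the order asked, and still so for the second after the job is handed in, with the robot touching nothing.
It also fails if it takes over 45 s, if anything falls off the work surface, if the arm or the gripper's body presses on something with over 40 N, if the wrist force passes 120 N, or if a joint passes its speed limit or range.

## Working session

There is one attempt and no reset: what is moved stays moved. The work goes in short steps, Python scripts to look and compute and a tool call to move; the robot and the scene stay as the last step left them, time stands still between calls to the robot, and variables do not carry over. Pictures are saved under pics/ and viewed, at most 10 in all, crops included, and the job is handed in when it is done.

Besides the shell and the picture viewer there is one more tool, called after "Call:" as a command line: name --argument value ..., lists and objects as JSON in quotes. apply_moves: Moves the arm, as the interface text tells. Its arguments: {"type":"object","properties":{"motion":{"type":"array","items":{"type":"object","properties":{"translation":{"type":"array","items":{"type":"number"}},"twist":{"type":"array","items":{"type":"number"}},"grip":{"type":"number"}}}},"squeeze":{"type":"number"}},"required":["motion"]}

```bash
mkdir -p pics; cat > h.py <<'E'
import numpy as np, cv2
from workcell import manip
from scipy.spatial.transform import Rotation as R
def save(n,p): cv2.imwrite('pics/'+n+'.png',p['pixels'][:,:,::-1])
def proj(pic,P):
    P=np.atleast_2d(P); T=np.array(pic['world_to_cam']); c=P@T[:3,:3].T+T[:3,3]
    s=c[:,:2]/c[:,2:]; s=s*(1+pic['k1']*(s**2).sum(1))[:,None]; K=np.array(pic['intrinsics'])
    return s@K[:2,:2].T+K[:2,2]
def ray(pic,uv):
    K=np.array(pic['intrinsics']); d=(np.array(uv,float)-K[:2,2])/[K[0,0],K[1,1]]; s=d.copy()
    for _ in range(20): s=d/(1+pic['k1']*(s@s))
    T=np.array(pic['world_to_cam']); Rm=T[:3,:3]; return -Rm.T@T[:3,3], Rm.T@np.array([s[0],s[1],1])
def onz(pic,uv,z=0.):
    o,d=ray(pic,uv); return o+d*(z-o[2])/d[2]
E
python3 - <<'E'
from h import *
for n in ['side','top']:
    p=manip.get_image(n); save(n+'0',p)
    for q in ['box','bay','flux_tin','block','bolt']:
        for r in manip.spot_in(p,q): print(n,q,round(r['p'],2),np.round(r['position']),np.round(onz(p,r['position'],0.03),3))
print(manip.observe())
E
```

```text
side box 0.94 [280. 178.] [0.451 0.601 0.03 ]
side box 0.76 [281. 156.] [0.442 0.771 0.03 ]
side box 0.62 [264. 222.] [0.431 0.336 0.03 ]
side bay 0.88 [256. 310.] [0.451 0.007 0.03 ]
side flux_tin 0.75 [367. 323.] [ 0.666 -0.025  0.03 ]
side block 0.97 [379. 393.] [ 0.673 -0.184  0.03 ]
side block 0.72 [257. 310.] [0.452 0.008 0.03 ]
side bolt 0.64 [279. 325.] [ 0.499 -0.034  0.03 ]
top box 0.95 [317. 282.] [0.438 0.293 0.03 ]
top box 0.81 [232. 278.] [0.452 0.522 0.03 ]
top box 0.74 [165. 282.] [0.442 0.703 0.03 ]
top bay 0.95 [421. 273.] [0.462 0.015 0.03 ]
top flux_tin 0.78 [426. 199.] [ 0.663 -0.006  0.03 ]
top block 0.73 [482. 194.] [ 0.675 -0.162  0.03 ]
top bolt 0.51 [440. 259.] [ 0.498 -0.038  0.03 ]
{'time_s': 0.6, 'joints': array([69.01351741, 23.91773077, -0.59218332, 92.45119322,  0.26861424,
       63.63824697, -3.03618425]), 'qd': array([-0.06983569,  0.10858367,  0.06751567,  0.01523835,  0.01440892,
       -0.05659653, -0.04547286]), 'joint_torque': array([-8.71975553e-04, -8.63912272e+01,  6.77252579e-01, -4.35095108e+01,
        1.91826874e-02,  2.19140427e-03, -5.12723500e-05]), 'tool_pos': array([ 0.19946375, -0.59230862,  0.25024235]), 'ee_rot': array([-1.79994252e+02,  8.92056711e-04,  1.86109329e+01]), 'force': array([-0.09964422,  0.44271454,  0.09328788]), 'ft_torque': array([ 0.00880619, -0.01812182,  0.04864191]), 'finger_force': 0.0, 'finger_gap': 0.08533762571656114}
```

View pics/side0.png

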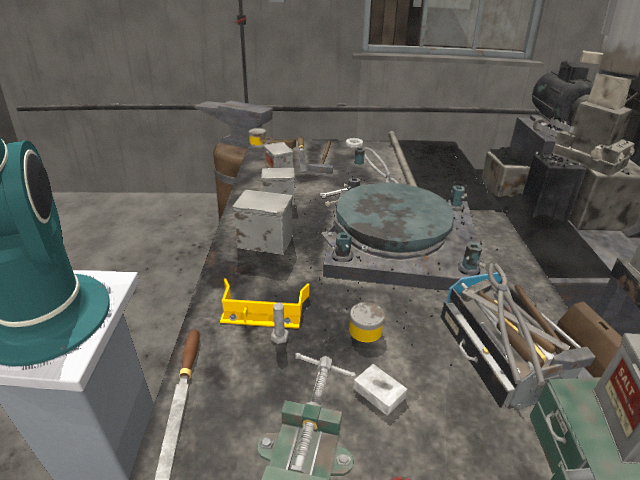

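View pics/top0.png

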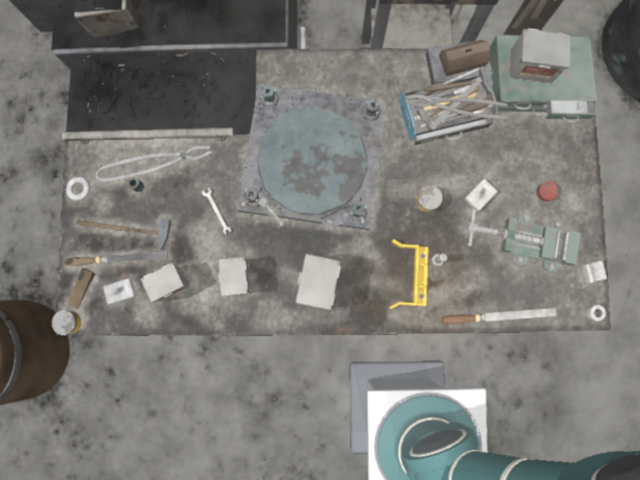

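```bash
cat > c.py <<'E'
from h import *
t=cv2.imread('pics/top0.png');s=cv2.imread('pics/side0.png')
a=cv2.resize(t[240:315,135:345],None,fx=3.8,fy=3.8,interpolation=cv2.INTER_CUBIC) # 798x285
b=cv2.resize(t[230:315,380:450],None,fx=3.6,fy=3.6,interpolation=cv2.INTER_CUBIC)
c=cv2.resize(s[135:260,215:345],None,fx=2.48,fy=2.48,interpolation=cv2.INTER_CUBIC)
o=np.zeros((600,800,3),np.uint8);o[:a.shape[0],:a.shape[1]]=a;o[288:288+b.shape[0],:b.shape[1]]=b;o[288:288+c.shape[0],300:300+c.shape[1]]=c
cv2.imwrite('pics/crop1.png',o)
E
python3 c.py
```

```text
(no output)
```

View pics/crop1.png

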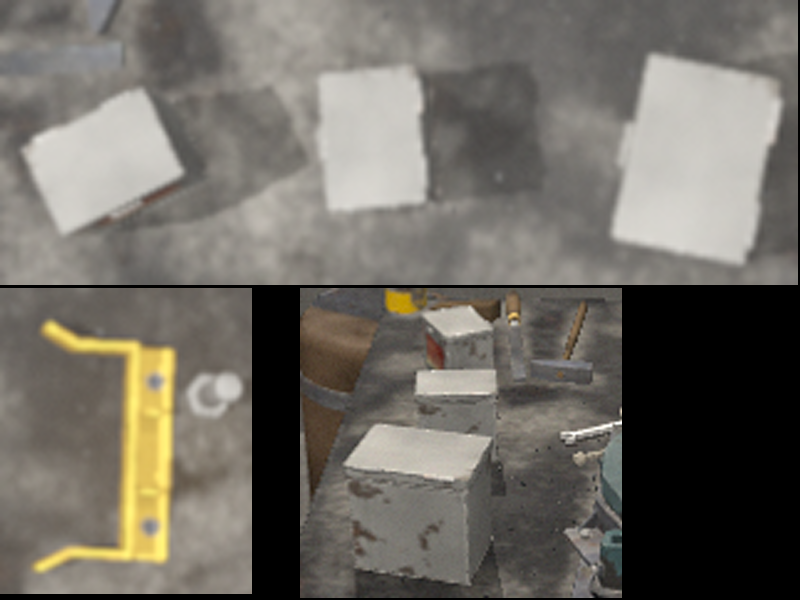

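```bash
python3 - <<'E'
from h import *
p=manip.get_image('top'); s=manip.get_image('side')
C={'big':[(648,53),(783,80),(744,264),(611,240)],'mid':[(320,73),(416,66),(427,205),(328,211)],'far':[(23,150),(142,88),(184,173),(65,236)]}
for k,v in C.items():
    u=np.array(v)/3.8+[135,240]
    W=np.array([onz(p,x,.122) for x in u]); m=W.mean(0)
    print(k,np.round(W[:,:2],3).tolist(),'sides',np.round(np.linalg.norm(np.roll(W,-1,0)-W,axis=1),3),'centre',np.round(m[:2],3))
B=np.array([(42,325),(66,348),(137,345),(175,350),(167,560),(121,557),(63,553),(36,570)])/3.6+[380,230]
print(np.round([onz(p,x,.034)[:2] for x in B],3).tolist())
# bolts feet
print('bolt',onz(p,np.array([205,396])/3.6+[380,230],0.01))
print('side: big lid corners',[np.round(onz(s,np.array(x)/2.48+[215-300/2.48,135-288/2.48],.122)[:2],3).tolist() for x in [(345,465),(470,482),(493,437),(375,424)]])
print('side: base corners',[np.round(onz(s,np.array(x)/2.48+[215-300/2.48,135-288/2.48],0)[:2],3).tolist() for x in [(355,570),(470,583)]])
E
```

```text
big [[0.506, 0.32], [0.487, 0.231], [0.366, 0.258], [0.383, 0.345]] sides [0.092 0.124 0.089 0.126] centre [0.436 0.288]
mid [[0.495, 0.54], [0.499, 0.475], [0.406, 0.467], [0.403, 0.533]] sides [0.065 0.093 0.066 0.092] centre [0.451 0.504]
far [[0.444, 0.74], [0.485, 0.66], [0.428, 0.63], [0.387, 0.71]] sides [0.09  0.064 0.09  0.065] centre [0.436 0.685]
[[0.336, 0.096], [0.319, 0.079], [0.321, 0.026], [0.317, -0.002], [0.164, 0.008], [0.167, 0.041], [0.17, 0.084], [0.158, 0.104]]
bolt [ 0.28152194 -0.02769323  0.01      ]
side: big lid corners [[0.371, 0.256], [0.491, 0.228], [0.508, 0.316], [0.387, 0.34]]
side: base corners [[0.37, 0.257], [0.487, 0.238]]
```

```bash
cat > bay.py <<'E'
from h import *
from scipy.optimize import least_squares
p=manip.get_image('top'); s=manip.get_image('side')
# bay fit by yellow mask in side+top: compare to drawn top edges; hand-picked features in top at z=.034
B=(np.array([(42,325),(66,348),(137,345),(121,557),(63,553),(36,570)])-[0,288])/3.6+[380,230]
M=np.array([(-21,-87),(2,-77),(49,-77),(49,77),(2,77),(-21,87)])/1e3  # ~ local
# top image: row up = +world x ; bay x = -y -> bay y = world +x
M=M*[1,-1]
W=np.array([onz(p,x,.034)[:2] for x in B]);print(np.round(W,3).tolist())
def tf(q,m): c,s_=np.cos(q[2]),np.sin(q[2]); return m@np.array([[c,s_],[-s_,c]])+q[:2]
r=least_squares(lambda q:(tf(q,M)-W).ravel(),[.45,.02,-np.pi/2])
print('bay',np.round(r.x[:2],4),np.degrees(r.x[2]),np.round(r.fun*1000,1))
L=np.array([[0.506,.320],[.487,.231],[.366,.258],[.383,.345]]);ML=np.array([(-44,63),(46,63),(46,-63),(-44,-63)])/1e3
for L in (L,np.array([[.508,.316],[.491,.228],[.371,.256],[.387,.340]])):
  b=least_squares(lambda q:(tf(q,ML)-L).ravel(),[.45,.29,-np.pi/2])
  print('box',np.round(b.x[:2],4),np.degrees(b.x[2]),np.round(b.fun*1000,1))
d=r.x[:2]-b.x[:2]; print('vec',d,np.linalg.norm(d),np.degrees(np.arctan2(d[1],d[0])))
# overlay
for n,pic in (('top',p),('side',s)):
  im=pic['pixels'][:,:,::-1].copy()
  def pl(pts,col,cl=True): cv2.polylines(im,[np.round(proj(pic,pts)*8).astype(int)],cl,col,1,cv2.LINE_AA,3)
  for z in (0,.034):
    for sg in (1,-1):
      m=np.array([(-21,87.5),(2,75),(44,75)])/1e3*[1,sg]
      pl(np.c_[tf(r.x,m),np.full(3,z)],(0,0,255),False)
    m=np.array([(44,75),(44,-75)])/1e3
    pl(np.c_[tf(r.x,m),np.full(2,z)],(0,0,255),False)
  m=np.array([(-41,60),(44,60),(44,-60),(-41,-60)])/1e3
  pl(np.c_[tf(b.x,m),np.zeros(4)],(255,0,0)); pl(np.c_[tf(b.x,ML),np.full(4,.122)],(0,255,0))
  if n=='top': A=cv2.resize(im[220:320,280:470],None,fx=4,fy=4)
  else: Bm=cv2.resize(im[180:345,200:330],None,fx=2.9,fy=2.9)[:,:]
cv2.imwrite('pics/ov_top.png',A);cv2.imwrite('pics/ov_side.png',Bm)
h=200
o=np.zeros((600,800,3),np.uint8);o[:400*0+A.shape[0],:A.shape[1]]=A[:600]
sm=cv2.resize(Bm,None,fx=.0+200/Bm.shape[0],fy=200/Bm.shape[0]);
o=np.hstack([cv2.resize(A,None,fx=.58,fy=.58),np.zeros((232,1,3),np.uint8)])
H=Bm.shape[0];o2=np.zeros((H,820,3),np.uint8);o2[:232,:o.shape[1]]=o;o2=o2[:, :];o2[:,442:442+Bm.shape[1]-0]=Bm[:, :378] if Bm.shape[1]>378 else Bm
cv2.imwrite('pics/ov.png',o2[:,:800])
E
python3 bay.py; python3 - <<'E'
import sys;sys.path.insert(0,'.')
from h import *
o=manip.observe();print(R.from_euler('xyz',o['ee_rot'],degrees=True).as_matrix().round(3))
E
```

```text
[[0.55, 0.091], [0.532, 0.074], [0.534, 0.021], [0.377, 0.037], [0.38, 0.08], [0.368, 0.1]]
bay [0.4573 0.077 ] -93.3915618396946 [-4.2  1.4  1.9 -3.4 -2.6  2.9  0.9 -4.1  0.2 -0.1  3.9  3.3]
box [0.4357 0.2895] -101.87079562250193 [ 0.4 -0.4  0.9  0.5 -1.4 -0.6  0.1  0.5]
box [0.4395 0.286 ] -101.7332454532549 [ 2.1  0.2  0.8  0.1 -2.6 -2.2 -0.3  1.9]
vec [ 0.01781652 -0.2090168 ] 0.20977475768244835 -85.12790536722892
[[ 0.948  0.319 -0.   ]
 [ 0.319 -0.948  0.   ]
 [-0.    -0.    -1.   ]]
```

View pics/ov.png

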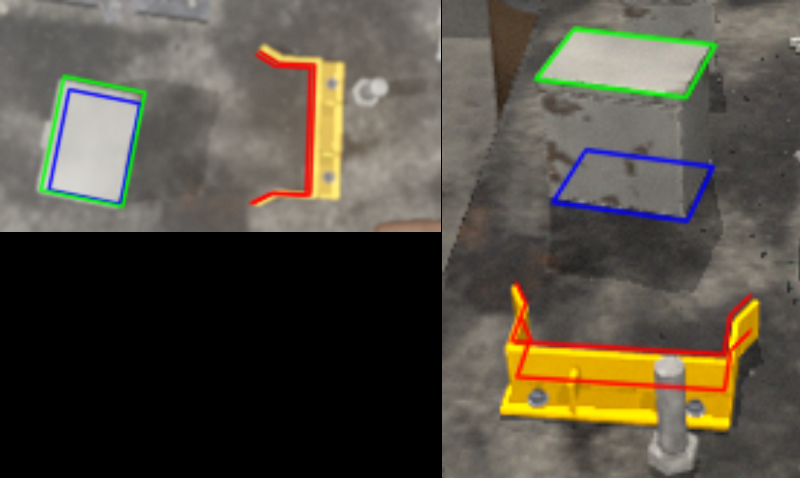

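```bash
cat >> h.py <<'E'
def tool(psi,lean):
    a=np.radians(psi);t=np.radians(lean);z=np.array([np.cos(a)*np.sin(t),np.sin(a)*np.sin(t),-np.cos(t)])
    y=np.array([-np.sin(a),np.cos(a),0])  # = az psi+90
    return np.c_[np.cross(y,z),y,z]
def rel(pos,Rt,o=None):
    if o is None:
        o=manip.observe(); P0=o['tool_pos'];R0=R.from_euler('xyz',o['ee_rot'],degrees=True).as_matrix()
    else: P0,R0=o
    print('trans',np.round(R0.T@(np.array(pos)-P0)*1000,1),'twist',np.round(R.from_matrix(R0.T@Rt).as_rotvec(),3))
    return np.array(pos),Rt
E
python3 - <<'E'
from h import *
rel([.48,0,.33],tool(-101.8,0)); rel([.40,-.3,.33],tool(-101.8,0))
print(tool(-101.8,0).round(2))
t=manip.get_image('top')
C=np.array([(320,73),(416,66),(427,205),(328,211)])/3.8+[135,240]
print([onz(t,x,.09)[:2].round(3).tolist() for x in C])
E
```

```text
trans [ 454.9 -471.8  -79.7] twist [-0.    0.   -1.04]
trans [ 283.3 -213.   -79.7] twist [-0.    0.   -1.04]
[[ 0.2   0.98 -0.  ]
 [ 0.98 -0.2  -0.  ]
 [-0.    0.   -1.  ]]
[[0.497, 0.545], [0.502, 0.479], [0.407, 0.471], [0.404, 0.539]]
```

Call:
apply_moves --motion '[{"translation": [30,-20,-10],"twist": [0,0,-0.1],"grip": 60},{"translation": [60,-45,-20],"twist": [0,0,-0.2],"grip": 60},{"translation": [95,-70,-30],"twist": [0,0,-0.3],"grip": 60},{"translation": [130,-97,-40],"twist": [0,0,-0.4],"grip": 60},{"translation": [165,-125,-50],"twist": [0,0,-0.5],"grip": 60},{"translation": [200,-150,-60],"twist": [0,0,-0.6],"grip": 60},{"translation": [235,-177,-70],"twist": [0,0,-0.7],"grip": 60},{"translation": [265,-205,-80],"twist": [0,0,-0.8],"grip": 60},{"translation": [295,-240,-80],"twist": [0,0,-0.9],"grip": 60},{"translation": [325,-280,-80],"twist": [0,0,-1.0],"grip": 60}]'

```text
time_s: 1.85
tool_pos: [0.4186, -0.2219, 0.3306]
ee_rot: [180.0, 0.0, 76.1]
force: [1.9, -0.4, 0.0]
finger_gap: 0.0512
finger_force: 0.0
```

```bash
python3 - <<'E'
from h import *
psi=-101.8;T=tool(psi,37);h=np.array([np.cos(np.radians(psi)),np.sin(np.radians(psi)),0])
front=np.array([.4375,.288,.022])-.041*h
c=front-.019*T[:,2]-.010*h
print('pre',c,'back220',c-.22*T[:,2])
rel([.48,.0,.36],tool(psi,0)); rel([.49,.25,.37],tool(psi,20)); rel(c-.25*T[:,2],T)
E
```

```text
pre [0.45026761 0.34911508 0.03717407] back220 [0.47734274 0.47871644 0.21287389]
trans [230.1   6.3 -29.5] twist [ 0.001  0.    -0.037]
trans [475.2 -44.  -39.6] twist [-0.006 -0.349 -0.036]
trans [ 712.3 -112.    93.4] twist [-0.011 -0.645 -0.036]
```

Call:
apply_moves --motion '[{"translation": [45,2,-10],"twist": [0,0,-0.03],"grip": 60},{"translation": [92,4,-20],"twist": [0,-0.03,-0.03],"grip": 60},{"translation": [140,5,-28],"twist": [0,-0.07,-0.03],"grip": 60},{"translation": [187,5,-30],"twist": [0,-0.1,-0.03],"grip": 60},{"translation": [235,5,-30],"twist": [0,-0.13,-0.03],"grip": 60},{"translation": [283,-5,-35],"twist": [0,-0.17,-0.03],"grip": 60},{"translation": [330,-15,-38],"twist": [0,-0.22,-0.03],"grip": 60},{"translation": [378,-25,-40],"twist": [-0.003,-0.26,-0.035],"grip": 60},{"translation": [425,-35,-40],"twist": [-0.005,-0.3,-0.035],"grip": 60},{"translation": [472,-44,-40],"twist": [-0.006,-0.35,-0.036],"grip": 60}]'

```text
time_s: 2.85
tool_pos: [0.4904, 0.2468, 0.3707]
ee_rot: [179.9, 20.1, 77.9]
force: [1.3, -1.7, 1.0]
finger_gap: 0.0509
finger_force: 0.0
```

```bash
cat > pre.py <<'E'
from h import *
psi=-101.8;T=tool(psi,37);h=np.array([np.cos(np.radians(psi)),np.sin(np.radians(psi)),0])
front=np.array([.4375,.288,.022])-.041*h
c=front-.019*T[:,2]-.010*h
for b in (.25,.15,0): rel(c-b*T[:,2],T)
o=manip.observe();print(o['joints'].round(1),o['tool_pos'],o['ee_rot'])
E
python3 pre.py
```

```text
trans [273.3 -61.5  42.2] twist [-0.001 -0.294 -0.005]
trans [244.3 -61.3 137.9] twist [-0.001 -0.294 -0.005]
trans [200.8 -61.  281.4] twist [-0.001 -0.294 -0.005]
[ -4.   24.4 -45.4  85.1  26.7  95.7 -63.2] [0.49035046 0.24684525 0.37065333] [179.92672936  20.14716743  77.89438127]
```

Call:
apply_moves --motion '[{"translation": [40,-9,0],"twist": [0,-0.04,0],"grip": 60},{"translation": [80,-18,0],"twist": [0,-0.08,0],"grip": 60},{"translation": [120,-27,5],"twist": [0,-0.13,-0.002],"grip": 60},{"translation": [160,-36,10],"twist": [0,-0.17,-0.003],"grip": 60},{"translation": [200,-45,20],"twist": [0,-0.21,-0.004],"grip": 60},{"translation": [240,-54,30],"twist": [0,-0.25,-0.005],"grip": 60},{"translation": [273,-61,42],"twist": [-0.001,-0.294,-0.005],"grip": 60},{"translation": [273,-61,42],"twist": [-0.001,-0.294,-0.005],"grip": 60}]'

```text
time_s: 3.65
tool_pos: [0.4776, 0.498, 0.2311]
ee_rot: [-179.5, 37.3, 78.9]
force: [-1.3, -0.1, -0.4]
finger_gap: 0.0509
finger_force: 0.0
```

```bash
python3 pre.py; python3 - <<'E'
from h import *
w=manip.get_image('wrist');save('w1',w)
E
```

```text
trans [-4.2  3.7 -4.1] twist [-0.001  0.006  0.01 ]
trans [-3.6  3.8 95.9] twist [-0.001  0.006  0.01 ]
trans [ -2.8   3.9 245.9] twist [-0.001  0.006  0.01 ]
[-39.5  55.5 -34.6  54.4  35.5 113.8 -78.4] [0.47758485 0.49795999 0.23109593] [-179.51213559   37.32070823   78.90471762]
```

View pics/w1.png

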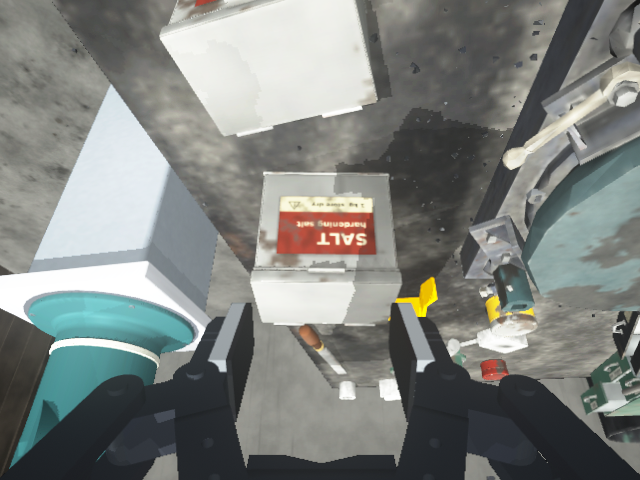

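```bash
python3 - <<'E'
from h import *
w=manip.get_image('wrist')
A=onz(w,(262,173));B=onz(w,(389,174));print(A,B,np.linalg.norm(A-B),'mid',(A+B)/2,'heading',np.degrees(np.arctan2(*(A-B)[:2][::-1]))+90)
C=onz(w,(250,267),.122);D=onz(w,(400,268),.122);print(C,D,np.linalg.norm(C-D))
h=np.array([np.cos(np.radians(-101.8)),np.sin(np.radians(-101.8)),0]);print('expected',np.array([.4375,.288,0])-.041*h)
for r in ([(222,135),(378,98)],[(222,135),(378,98)]): print('mid lid front',[onz(w,x,.09).round(3) for x in r])
E
```

```text
[0.38550742 0.33790593 0.        ] [0.50844289 0.3120414  0.        ] 0.12562684368114707 mid [0.44697515 0.32497367 0.        ] heading 258.11875983836114
[0.39534808 0.36546838 0.122     ] [0.50880858 0.34177067 0.122     ] 0.11590886882555856
expected [0.44588434 0.32813356 0.        ]
mid lid front [array([0.411, 0.471, 0.09 ]), array([0.507, 0.48 , 0.09 ])]
mid lid front [array([0.411, 0.471, 0.09 ]), array([0.507, 0.48 , 0.09 ])]
```

```bash
python3 pre.py
```

```text
trans [ 0.3  0.5 -1.4] twist [-0.001 -0.     0.004]
trans [ 0.3  0.6 98.6] twist [-0.001 -0.     0.004]
trans [2.000e-01 7.000e-01 2.486e+02] twist [-0.001 -0.     0.004]
[-39.1  55.1 -34.8  54.5  35.6 113.8 -78.4] [0.4803421  0.49541045 0.23590526] [-179.79995176   36.98111514   78.45958019]
```

Call:
apply_moves --motion '[{"translation": [0,0,20],"twist": [0,0,0],"grip": 60},{"translation": [0,0,40],"twist": [0,0,0],"grip": 60},{"translation": [0,0,60],"twist": [0,0,0],"grip": 60},{"translation": [0,0,80],"twist": [0,0,0],"grip": 60},{"translation": [0,0,100],"twist": [0,0,0],"grip": 60},{"translation": [0,0,120],"twist": [0,0,0],"grip": 60},{"translation": [0,0,140],"twist": [0,0,0],"grip": 60},{"translation": [0,0,160],"twist": [0,0,0],"grip": 60},{"translation": [0,0,160],"twist": [0,0,0],"grip": 60},{"translation": [0,0,160],"twist": [0,0,0],"grip": 60}]'

```text
time_s: 4.75
tool_pos: [0.4622, 0.4005, 0.1109]
ee_rot: [-179.9, 36.8, 78.2]
force: [-0.2, 1.3, 1.2]
finger_gap: 0.0514
finger_force: 0.0
```

```bash
python3 - <<'E'
from h import *
w=manip.get_image('side');save('s1',w)
o=cv2.imread('pics/s1.png')[100:340,180:400];cv2.imwrite('pics/s1c.png',cv2.resize(o,None,fx=2.5,fy=2.5,interpolation=cv2.INTER_CUBIC))
E
python3 pre.py
```

```text
trans [   2.4   -0.9 -159. ] twist [-0.001 -0.004  0.001]
trans [  2.1  -0.9 -59. ] twist [-0.001 -0.004  0.001]
trans [ 1.5 -0.8 91. ] twist [-0.001 -0.004  0.001]
[-31.   53.6 -34.7  76.5  36.4  96.2 -83.7] [0.46200898 0.40112732 0.11096314] [-179.94009475   36.77937916   78.24784734]
```

View pics/s1c.png

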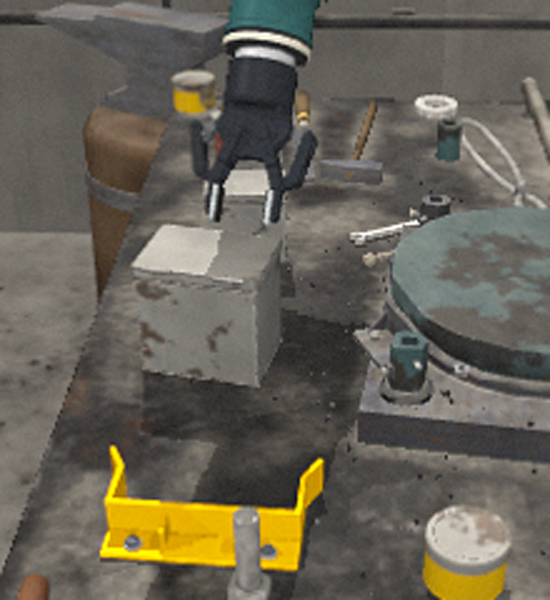

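Call:
apply_moves --motion '[{"translation": [0,0,12],"twist": [0,0,0],"grip": 60},{"translation": [0,0,24],"twist": [0,0,0],"grip": 60},{"translation": [0,0,36],"twist": [0,0,0],"grip": 60},{"translation": [0,0,48],"twist": [0,0,0],"grip": 60},{"translation": [1,-1,60],"twist": [0,0,0],"grip": 60},{"translation": [1,-1,70],"twist": [0,0,0],"grip": 60},{"translation": [1,-1,80],"twist": [0,0,0],"grip": 60},{"translation": [1,-1,88],"twist": [0,0,0],"grip": 60},{"translation": [1,-1,88],"twist": [0,0,0],"grip": 60}]'

```text
time_s: 5.7
tool_pos: [0.4494, 0.3491, 0.0375]
ee_rot: [-179.8, 37.0, 78.4]
force: [0.0, -0.5, 0.9]
finger_gap: 0.0508
finger_force: 0.0
```

```bash
python3 pre.py;  python3 - <<'E'
from h import *
w=manip.get_image('wrist');save('w2',w)
E
```

```text
trans [   0.5    0.5 -249.8] twist [-0.001 -0.001  0.002]
trans [   0.4    0.7 -149.8] twist [-0.001 -0.001  0.002]
trans [0.4 0.9 0.2] twist [-0.001 -0.001  0.002]
[-28.   55.3 -33.4  85.2  38.8  87.3 -86.2] [0.44937907 0.34910285 0.03752741] [-179.82606232   36.96894528   78.35195575]
```

View pics/w2.png

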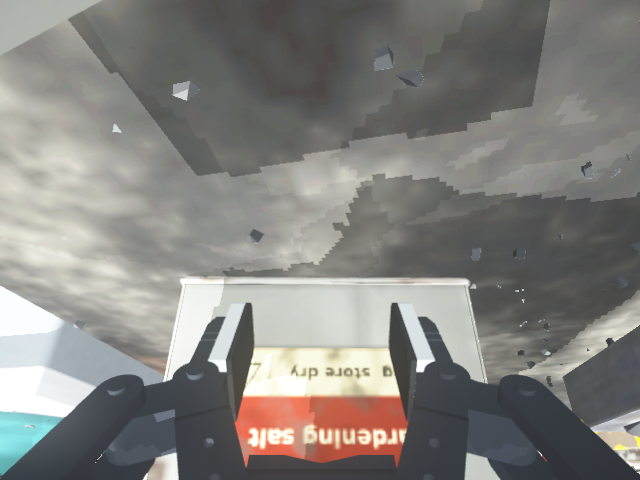

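Call:
apply_moves --motion '[{"translation": [-1.6,0.5,1.2],"twist": [0,0,0],"grip": 60},{"translation": [-3.2,0.8,2.4],"twist": [0,0,0],"grip": 60},{"translation": [-4.8,0.8,3.6],"twist": [0,0,0],"grip": 60},{"translation": [-6.4,0.8,4.8],"twist": [0,0,0],"grip": 60},{"translation": [-8,0.8,6],"twist": [0,0,0],"grip": 60},{"translation": [-8,0.8,6],"twist": [0,0,0],"grip": 60}]'

```text
time_s: 6.35
tool_pos: [0.4484, 0.3412, 0.0387]
ee_rot: [-179.9, 36.7, 78.4]
force: [0.5, 6.0, -1.6]
finger_gap: 0.0515
finger_force: 3.3
```

Call:
apply_moves --motion '[{"translation": [-1.6,0,1.2],"twist": [0,0,0],"grip": 60},{"translation": [-3.2,0,2.4],"twist": [0,0,0],"grip": 60},{"translation": [-3.2,0,2.4],"twist": [0,0,0],"grip": 60},{"translation": [-3.2,0,2.4],"twist": [0,0,0],"grip": 60}]'

```text
time_s: 6.75
tool_pos: [0.4476, 0.3374, 0.0387]
ee_rot: [-179.9, 36.7, 78.4]
force: [1.2, 6.7, -1.7]
finger_gap: 0.0511
finger_force: 3.4
```

```bash
cat > plan.py <<'E'
from h import *
import sys, json
from scipy.optimize import least_squares
def path(b0,hm,L,h1,f=(.3,.72),n=400):
    # unicycle: heading ramps h0->hm over first f0, const, ->h1 after f1 (done at 0.95)
    s=np.linspace(0,1,n); h=np.interp(s,[0,f[0],f[1],.97,1],[b0[2],hm,hm,h1,h1])
    x=b0[0]+np.r_[0,np.cumsum(np.cos(np.radians(h[1:])))]*L/(n-1); y=b0[1]+np.r_[0,np.cumsum(np.sin(np.radians(h[1:])))]*L/(n-1)
    return s,x,y,h
def plan(b0,goal,step,rows,D=.053,lean=37,z=.038,f=(.3,.72),yo=0.):
    r=least_squares(lambda q:[(path(b0,q[0]*100,q[1],goal[2],f)[i][-1]-goal[i-1])*100 for i in (1,2)],[-.85,.21])
    hm,L=r.x[0]*100,r.x[1]; print('mid heading',hm,'L',L,'res',r.fun)
    s,x,y,h=path(b0,hm,L,goal[2],f)
    # frame: nominal start = b0 TCP
    def pose(k):
        u=min(k*step/L,1); X,Y,H=[np.interp(u,s,v) for v in (x,y,h)]; a=np.radians(H)
        P=np.array([X,Y,z])-D*np.array([np.cos(a),np.sin(a),0])+yo*np.array([-np.sin(a),np.cos(a),0]); return P,tool(H,lean)
    P0,R0=pose(0)
    for k in rows:
        P,T=pose(k); print(k,np.round(R0.T@(P-P0)*1000,1).tolist(),np.round(R.from_matrix(R0.T@T).as_rotvec(),3).tolist(),P.round(3))
E
python3 - <<'E'
from plan import *
plan([.4368,.2855,-101.7],[.4573,.077,-93.4],.006,range(1,21))
E
```

```text
mid heading -78.67001342687831 L 0.2109289977351916 res [-5.55111512e-14 -2.67841305e-13]
1 [-4.8, -1.9, 3.6] [-0.023, 0.0, -0.03] [0.444 0.332 0.038]
2 [-9.7, -3.6, 7.3] [-0.046, -0.0, -0.061] [0.442 0.326 0.038]
3 [-14.6, -5.0, 11.0] [-0.069, 0.0, -0.091] [0.439 0.32  0.038]
4 [-19.6, -6.2, 14.8] [-0.092, -0.0, -0.122] [0.437 0.315 0.038]
5 [-24.6, -7.1, 18.5] [-0.115, 0.0, -0.152] [0.434 0.309 0.038]
6 [-29.6, -7.9, 22.3] [-0.138, 0.0, -0.183] [0.432 0.303 0.038]
7 [-34.6, -8.3, 26.1] [-0.161, 0.0, -0.213] [0.431 0.297 0.038]
8 [-39.7, -8.6, 29.9] [-0.183, -0.0, -0.244] [0.429 0.29  0.038]
9 [-44.7, -8.6, 33.7] [-0.206, -0.0, -0.274] [0.428 0.284 0.038]
10 [-49.8, -8.3, 37.5] [-0.229, 0.0, -0.304] [0.427 0.278 0.038]
11 [-54.5, -7.0, 41.1] [-0.242, -0.0, -0.321] [0.427 0.272 0.038]
12 [-59.0, -4.7, 44.4] [-0.242, -0.0, -0.321] [0.428 0.266 0.038]
13 [-63.4, -2.3, 47.7] [-0.242, -0.0, -0.321] [0.429 0.26  0.038]
14 [-67.8, 0.0, 51.1] [-0.242, -0.0, -0.321] [0.43  0.254 0.038]
15 [-72.2, 2.4, 54.4] [-0.242, -0.0, -0.321] [0.432 0.248 0.038]
16 [-76.6, 4.7, 57.7] [-0.242, -0.0, -0.321] [0.433 0.243 0.038]
17 [-81.0, 7.1, 61.0] [-0.242, -0.0, -0.321] [0.434 0.237 0.038]
18 [-85.4, 9.4, 64.4] [-0.242, -0.0, -0.321] [0.435 0.231 0.038]
19 [-89.8, 11.8, 67.7] [-0.242, -0.0, -0.321] [0.436 0.225 0.038]
20 [-94.2, 14.1, 71.0] [-0.242, -0.0, -0.321] [0.437 0.219 0.038]
```

Call:
apply_moves --motion '[{"translation": [-4.8,-1.9,3.6],"twist": [-0.023,0,-0.03],"grip": 60},{"translation": [-9.7,-3.6,7.3],"twist": [-0.046,0,-0.061],"grip": 60},{"translation": [-14.6,-5.0,11.0],"twist": [-0.069,0,-0.091],"grip": 60},{"translation": [-19.6,-6.2,14.8],"twist": [-0.092,0,-0.122],"grip": 60},{"translation": [-24.6,-7.1,18.5],"twist": [-0.115,0,-0.152],"grip": 60},{"translation": [-29.6,-7.9,22.3],"twist": [-0.138,0,-0.183],"grip": 60},{"translation": [-34.6,-8.3,26.1],"twist": [-0.161,0,-0.213],"grip": 60},{"translation": [-39.7,-8.6,29.9],"twist": [-0.183,0,-0.244],"grip": 60},{"translation": [-44.7,-8.6,33.7],"twist": [-0.206,0,-0.274],"grip": 60},{"translation": [-44.7,-8.6,33.7],"twist": [-0.206,0,-0.274],"grip": 60}]'

```text
time_s: 7.75
tool_pos: [0.4273, 0.2838, 0.0387]
ee_rot: [-179.9, 36.7, 98.1]
force: [-2.0, 3.4, -1.6]
finger_gap: 0.0515
finger_force: 1.8
```

```bash
python3 - <<'E'
from h import *
w=manip.get_image('wrist');t=manip.get_image('top');cv2.imwrite('pics/w3.png',np.hstack([cv2.resize(w['pixels'],(400,300)),cv2.resize(t['pixels'][220:330,270:417],(400,300))])[:,:,::-1])
print({k:np.round(v,3) for k,v in manip.observe().items() if k in('joints','tool_pos','ee_rot','force')})
E
```

```text
{'joints': array([-25.438,  48.536, -35.21 , 101.666,  49.295,  78.654, -78.702]), 'tool_pos': array([0.427, 0.284, 0.039]), 'ee_rot': array([-179.902,   36.78 ,   98.004]), 'force': array([-3.144,  4.613,  0.689])}
```

View pics/w3.png

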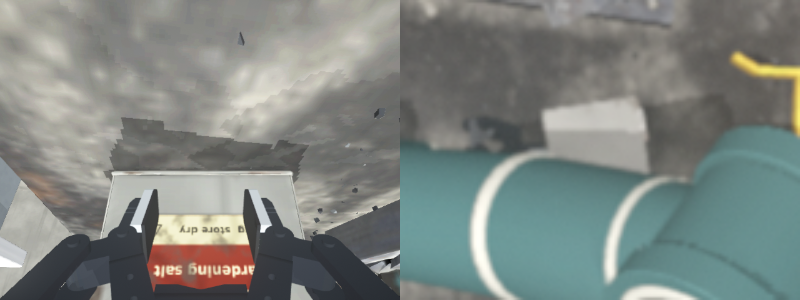

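```bash
cat > loc.py <<'E'
from plan import *
def boxpose(w,a,b):
    A=onz(w,a);B=onz(w,b); H=np.degrees(np.arctan2(*(A-B)[:2][::-1]))+90-360; m=(A+B)/2; n=np.radians(H)
    q=[m[0]+.041*np.cos(n),m[1]+.041*np.sin(n),H]; print('box',np.round(q,4),'w',np.linalg.norm(A-B)); return q
E
python3 - <<'E'
from loc import *
w=manip.get_image('wrist')
boxpose(w,(179,277),(472,277))
o=manip.observe();H=o['ee_rot'][2]-180;a=np.radians(H);P=o['tool_pos'][:2]+.053*np.array([np.cos(a),np.sin(a)]);print(P,H)
plan([*P,H],[.4573,.077,-93.4],.007,range(1,25),f=(.1,.7))
E
```

```text
box [ 4.378000e-01  2.225000e-01 -4.418634e+02] w 0.12738435584043148
[0.43476974 0.23136337] -82.00916370413864
mid heading -79.20607358165171 L 0.15643762503261494 res [-1.66533454e-14  1.24900090e-14]
1 [-5.6, -1.1, 4.2] [-0.013, 0.0, -0.017] [0.427 0.277 0.038]
2 [-11.2, -2.0, 8.5] [-0.026, -0.0, -0.035] [0.427 0.27  0.038]
3 [-16.8, -1.9, 12.7] [-0.029, 0.0, -0.039] [0.428 0.263 0.038]
4 [-22.4, -1.6, 16.9] [-0.029, 0.0, -0.039] [0.43  0.256 0.038]
5 [-28.0, -1.3, 21.1] [-0.029, 0.0, -0.039] [0.431 0.249 0.038]
6 [-33.6, -0.9, 25.3] [-0.029, 0.0, -0.039] [0.432 0.242 0.038]
7 [-39.1, -0.6, 29.5] [-0.029, 0.0, -0.039] [0.434 0.235 0.038]
8 [-44.7, -0.2, 33.7] [-0.029, 0.0, -0.039] [0.435 0.228 0.038]
9 [-50.3, 0.1, 37.9] [-0.029, 0.0, -0.039] [0.436 0.221 0.038]
10 [-55.9, 0.5, 42.1] [-0.029, 0.0, -0.039] [0.438 0.215 0.038]
11 [-61.5, 0.8, 46.3] [-0.029, 0.0, -0.039] [0.439 0.208 0.038]
12 [-67.1, 1.1, 50.5] [-0.029, 0.0, -0.039] [0.44  0.201 0.038]
13 [-72.6, 1.5, 54.7] [-0.029, 0.0, -0.039] [0.442 0.194 0.038]
14 [-78.2, 1.8, 59.0] [-0.029, 0.0, -0.039] [0.443 0.187 0.038]
15 [-83.8, 2.2, 63.2] [-0.029, 0.0, -0.039] [0.444 0.18  0.038]
16 [-89.4, 3.3, 67.3] [-0.021, 0.0, -0.027] [0.446 0.173 0.038]
17 [-94.9, 5.5, 71.5] [0.004, 0.0, 0.005] [0.449 0.167 0.038]
18 [-100.6, 7.5, 75.8] [0.029, 0.0, 0.038] [0.452 0.16  0.038]
19 [-106.3, 9.2, 80.1] [0.053, 0.0, 0.071] [0.455 0.153 0.038]
20 [-112.0, 10.6, 84.4] [0.078, 0.0, 0.104] [0.457 0.146 0.038]
21 [-117.8, 11.7, 88.8] [0.103, 0.0, 0.137] [0.459 0.139 0.038]
22 [-123.5, 11.8, 93.1] [0.12, 0.0, 0.159] [0.461 0.132 0.038]
23 [-125.4, 11.3, 94.5] [0.12, 0.0, 0.159] [0.46  0.13  0.038]
24 [-125.4, 11.3, 94.5] [0.12, 0.0, 0.159] [0.46  0.13  0.038]
```

Call:
apply_moves --motion '[{"translation": [-5.6,-0.6,4.2],"twist": [-0.01,0,-0.013],"grip": 60},{"translation": [-11.2,-1.0,8.5],"twist": [-0.02,0,-0.027],"grip": 60},{"translation": [-16.8,-1.2,12.7],"twist": [-0.02,0,-0.027],"grip": 60},{"translation": [-22.4,-1.1,16.9],"twist": [-0.02,0,-0.027],"grip": 60},{"translation": [-28,-0.9,21.1],"twist": [-0.02,0,-0.027],"grip": 60},{"translation": [-33.6,-0.7,25.3],"twist": [-0.02,0,-0.027],"grip": 60},{"translation": [-39.1,-0.5,29.5],"twist": [-0.02,0,-0.027],"grip": 60},{"translation": [-44.7,-0.3,33.7],"twist": [-0.02,0,-0.027],"grip": 60},{"translation": [-50.3,-0.1,37.9],"twist": [-0.02,0,-0.027],"grip": 60},{"translation": [-55.9,0.1,42.1],"twist": [-0.02,0,-0.027],"grip": 60}]'

```text
time_s: 8.9
tool_pos: [0.4377, 0.2156, 0.0385]
ee_rot: [-180.0, 36.7, 99.9]
force: [-1.5, 11.7, 2.6]
finger_gap: 0.0512
finger_force: 5.8
```

```bash
python3 - <<'E'
from loc import *
w=manip.get_image('wrist');t=manip.get_image('side');cv2.imwrite('pics/w4.png',np.hstack([cv2.resize(w['pixels'],(400,300)),cv2.resize(t['pixels'][200:350,190:390],(400,300))])[:,:,::-1])
o=manip.observe();print({k:np.round(v,3) for k,v in o.items() if k in('joints','tool_pos','ee_rot','force')})
H=o['ee_rot'][2]-180;a=np.radians(H);P=o['tool_pos'][:2]+.053*np.array([np.cos(a),np.sin(a)])+.0025*np.array([-np.sin(a),np.cos(a)]);print(P,H)
plan([*P,H],[.4573,.077,-93.4],.007,range(1,17),f=(.1,.45),yo=-.0025)
E
```

```text
{'joints': array([-19.935,  45.114, -34.215, 108.7  ,  52.743,  73.873, -76.307]), 'tool_pos': array([0.438, 0.214, 0.039]), 'ee_rot': array([-179.974,   36.763,   99.847]), 'force': array([-0.123,  3.107,  0.782])}
[0.44941208 0.16257819] -80.1527706935588
mid heading -81.25225816489086 L 0.08617812901778366 res [ 0.00000000e+00 -4.16333634e-15]
1 [-5.6, 0.8, 4.2] [0.009, -0.0, 0.012] [0.44  0.208 0.038]
2 [-11.1, 0.8, 8.4] [0.012, 0.0, 0.015] [0.441 0.201 0.038]
3 [-16.7, 0.7, 12.6] [0.012, 0.0, 0.015] [0.442 0.194 0.038]
4 [-22.3, 0.6, 16.8] [0.012, 0.0, 0.015] [0.443 0.187 0.038]
5 [-27.9, 0.4, 21.0] [0.012, 0.0, 0.015] [0.444 0.18  0.038]
6 [-33.5, 1.1, 25.2] [0.021, 0.0, 0.027] [0.446 0.173 0.038]
7 [-39.1, 2.5, 29.4] [0.041, 0.0, 0.054] [0.449 0.167 0.038]
8 [-44.7, 3.6, 33.7] [0.061, -0.0, 0.08] [0.451 0.16  0.038]
9 [-50.4, 4.6, 37.9] [0.081, 0.0, 0.107] [0.453 0.153 0.038]
10 [-56.0, 5.3, 42.2] [0.1, 0.0, 0.133] [0.455 0.146 0.038]
11 [-61.7, 5.7, 46.5] [0.12, 0.0, 0.16] [0.457 0.139 0.038]
12 [-67.4, 5.8, 50.8] [0.139, 0.0, 0.185] [0.458 0.132 0.038]
13 [-69.1, 5.3, 52.1] [0.139, 0.0, 0.185] [0.458 0.13  0.038]
14 [-69.1, 5.3, 52.1] [0.139, 0.0, 0.185] [0.458 0.13  0.038]
15 [-69.1, 5.3, 52.1] [0.139, 0.0, 0.185] [0.458 0.13  0.038]
16 [-69.1, 5.3, 52.1] [0.139, 0.0, 0.185] [0.458 0.13  0.038]
```

View pics/w4.png

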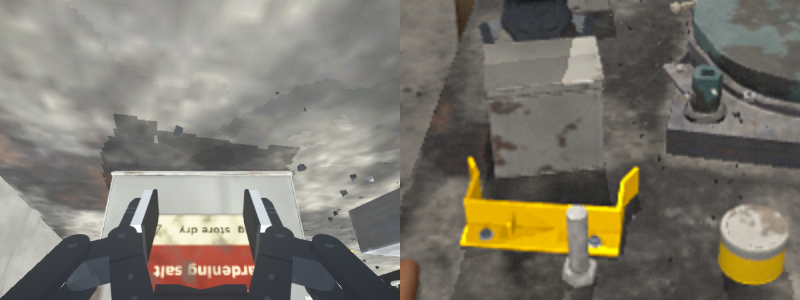

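Call:
apply_moves --motion '[{"translation": [-5.6,0.5,4.2],"twist": [0.009,0,0.012],"grip": 60},{"translation": [-11.1,0.8,8.4],"twist": [0.012,0,0.015],"grip": 60},{"translation": [-16.7,0.7,12.6],"twist": [0.012,0,0.015],"grip": 60},{"translation": [-22.3,0.6,16.8],"twist": [0.012,0,0.015],"grip": 60},{"translation": [-27.9,0.5,21],"twist": [0.015,0,0.018],"grip": 60},{"translation": [-33.5,1.1,25.2],"twist": [0.023,0,0.03],"grip": 60},{"translation": [-39.1,2.5,29.4],"twist": [0.041,0,0.054],"grip": 60},{"translation": [-44.7,3.6,33.7],"twist": [0.061,0,0.08],"grip": 60},{"translation": [-50.4,4.6,37.9],"twist": [0.081,0,0.107],"grip": 60},{"translation": [-50.4,4.6,37.9],"twist": [0.081,0,0.107],"grip": 60}]'

```text
time_s: 10.0
tool_pos: [0.4538, 0.153, 0.0384]
ee_rot: [-180.0, 36.8, 92.0]
force: [2.9, 3.7, 1.1]
finger_gap: 0.0513
finger_force: 1.7
```

```bash
python3 - <<'E'
from loc import *
w=manip.get_image('wrist');t=manip.get_image('side');cv2.imwrite('pics/w5.png',np.hstack([cv2.resize(w['pixels'],(400,300)),cv2.resize(t['pixels'][200:350,190:390],(400,300))])[:,:,::-1])
o=manip.observe();print({k:np.round(v,3) for k,v in o.items() if k in('joints','tool_pos','ee_rot','force')})
H=o['ee_rot'][2]-180;a=np.radians(H);P=o['tool_pos'][:2]+.053*np.array([np.cos(a),np.sin(a)])+.0025*np.array([-np.sin(a),np.cos(a)]);print(P,H)
plan([*P,H],[.4573,.077,-93.4],.004,range(1,10),f=(.1,.2),yo=-.0025)
E
```

```text
{'joints': array([-14.212,  43.955, -32.023, 109.867,  51.272,  72.291, -76.217]), 'tool_pos': array([0.453, 0.153, 0.038]), 'ee_rot': array([-179.937,   36.813,   92.166]), 'force': array([2.366, 4.047, 0.218])}
[0.45794912 0.10007409] -87.83366955171847
mid heading -90.56392430602057 L 0.02308834464543635 res [0.00000000e+00 4.57966998e-14]
1 [-3.1, 2.4, 2.4] [0.029, -0.0, 0.038] [0.456 0.149 0.038]
2 [-6.3, 2.7, 4.8] [0.034, 0.0, 0.046] [0.456 0.145 0.038]
3 [-9.5, 3.0, 7.2] [0.041, 0.0, 0.054] [0.457 0.141 0.038]
4 [-12.7, 3.3, 9.6] [0.048, -0.0, 0.063] [0.457 0.137 0.038]
5 [-15.9, 3.6, 12.0] [0.054, 0.0, 0.072] [0.458 0.133 0.038]
6 [-18.4, 3.6, 13.9] [0.058, 0.0, 0.078] [0.458 0.13  0.038]
7 [-18.4, 3.6, 13.9] [0.058, 0.0, 0.078] [0.458 0.13  0.038]
8 [-18.4, 3.6, 13.9] [0.058, 0.0, 0.078] [0.458 0.13  0.038]
9 [-18.4, 3.6, 13.9] [0.058, 0.0, 0.078] [0.458 0.13  0.038]
```

View pics/w5.png

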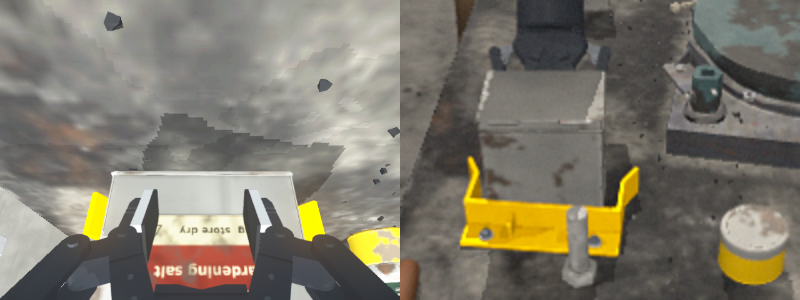

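Call:
apply_moves --motion '[{"translation": [-2.3,0.9,1.8],"twist": [0.01,0,0.013],"grip": 60},{"translation": [-4.7,1.6,3.6],"twist": [0.02,0,0.026],"grip": 60},{"translation": [-7.1,2.2,5.4],"twist": [0.03,0,0.039],"grip": 60},{"translation": [-9.5,2.7,7.2],"twist": [0.04,0,0.052],"grip": 60},{"translation": [-11.9,3.1,9],"twist": [0.048,0,0.064],"grip": 60},{"translation": [-14.3,3.4,10.8],"twist": [0.056,0,0.074],"grip": 60},{"translation": [-15.9,3.6,12],"twist": [0.058,0,0.078],"grip": 60},{"translation": [-15.9,3.6,12],"twist": [0.058,0,0.078],"grip": 60}]'

```text
time_s: 10.9
tool_pos: [0.4576, 0.134, 0.0383]
ee_rot: [-180.0, 36.7, 86.6]
force: [2.5, 9.6, 3.5]
finger_gap: 0.051
finger_force: 4.6
```

Call:
apply_moves --motion '[{"translation": [-0.8,0,0.6],"twist": [0,0,0],"grip": 60},{"translation": [-1.6,0,1.2],"twist": [0,0,0],"grip": 60},{"translation": [-2.4,0,1.8],"twist": [0,0,0],"grip": 60},{"translation": [-2.4,0,1.8],"twist": [0,0,0],"grip": 60}]'

```text
time_s: 11.3
tool_pos: [0.4574, 0.1314, 0.0383]
ee_rot: [-180.0, 36.7, 86.7]
force: [0.8, 11.2, 4.6]
finger_gap: 0.0512
finger_force: 5.6
```

Call:
apply_moves --motion '[{"translation": [-0.8,0,0.6],"twist": [0,0,0],"grip": 60},{"translation": [-1.6,0,1.2],"twist": [0,0,0],"grip": 60},{"translation": [-1.6,0,1.2],"twist": [0,0,0],"grip": 60}]'

```text
time_s: 11.6
tool_pos: [0.4575, 0.1309, 0.0383]
ee_rot: [-180.0, 36.6, 86.7]
force: [1.6, 19.9, 5.2]
finger_gap: 0.0512
finger_force: 9.9
```

Call:
apply_moves --motion '[{"translation": [-0.8,0,0.6],"twist": [0,0,0],"grip": 60},{"translation": [-1.6,0,1.2],"twist": [0,0,0],"grip": 60},{"translation": [-1.6,0,1.2],"twist": [0,0,0],"grip": 60}]'

```text
time_s: 11.9
tool_pos: [0.4576, 0.1306, 0.0384]
ee_rot: [179.9, 36.4, 86.7]
force: [2.5, 29.1, 6.0]
finger_gap: 0.0514
finger_force: 14.8
```

Call:
apply_moves --motion '[{"translation": [5,0,-4],"twist": [0,0,0],"grip": 60},{"translation": [12,1,-9],"twist": [0,0,0],"grip": 60},{"translation": [16,2.5,-12],"twist": [0,0,0],"grip": 0},{"translation": [16,2.5,-12],"twist": [0,0,0],"grip": 0},{"translation": [16,2.5,-12],"twist": [0,0,0],"grip": 0},{"translation": [16,2.5,-12],"twist": [0,0,0],"grip": 0},{"translation": [16,2.5,-12],"twist": [0,0,0],"grip": 0},{"translation": [16,2.5,-12],"twist": [0,0,0],"grip": 0}]'

```text
time_s: 12.7
tool_pos: [0.4603, 0.1452, 0.038]
ee_rot: [-179.9, 36.9, 86.6]
force: [-0.3, 0.2, 0.3]
finger_gap: -0.0002
finger_force: 0.0
```

Call:
apply_moves --motion '[{"translation": [-1.6,0,1.2],"twist": [0,0,0],"grip": 0},{"translation": [-3.2,0,2.4],"twist": [0,0,0],"grip": 0},{"translation": [-4.8,0,3.6],"twist": [0,0,0],"grip": 0},{"translation": [-6.4,0,4.8],"twist": [0,0,0],"grip": 0},{"translation": [-6.4,0,4.8],"twist": [0,0,0],"grip": 0}]'

```text
time_s: 13.2
tool_pos: [0.4598, 0.1371, 0.0379]
ee_rot: [-179.9, 36.9, 86.6]
force: [1.1, 0.3, 0.4]
finger_gap: 0.0003
finger_force: 0.0
```

Call:
apply_moves --motion '[{"translation": [-0.8,0,0.6],"twist": [0,0,0],"grip": 0},{"translation": [-1.6,0,1.2],"twist": [0,0,0],"grip": 0},{"translation": [-2.4,0,1.8],"twist": [0,0,0],"grip": 0},{"translation": [-3.2,0,2.4],"twist": [0,0,0],"grip": 0},{"translation": [-3.2,0,2.4],"twist": [0,0,0],"grip": 0}]'

```text
time_s: 13.7
tool_pos: [0.4596, 0.1334, 0.0379]
ee_rot: [-179.9, 36.9, 86.7]
force: [-1.6, 0.6, 0.4]
finger_gap: 0.0002
finger_force: 0.0
```

Call:
apply_moves --motion '[{"translation": [-0.8,0,0.6],"twist": [0,0,0],"grip": 0},{"translation": [-1.6,0,1.2],"twist": [0,0,0],"grip": 0},{"translation": [-1.6,0,1.2],"twist": [0,0,0],"grip": 0}]'

```text
time_s: 14.0
tool_pos: [0.4596, 0.1329, 0.038]
ee_rot: [-179.9, 36.7, 86.7]
force: [-1.0, 8.4, 1.4]
finger_gap: -0.0002
finger_force: 4.0
```

Call:
apply_moves --motion '[{"translation": [-0.8,0,0.6],"twist": [0,0,0],"grip": 0},{"translation": [-1.6,0,1.2],"twist": [0,0,0],"grip": 0},{"translation": [-1.6,0,1.2],"twist": [0,0,0],"grip": 0}]'

```text
time_s: 14.3
tool_pos: [0.4596, 0.1327, 0.038]
ee_rot: [-179.9, 36.6, 86.8]
force: [-0.8, 17.3, 2.8]
finger_gap: -0.0
finger_force: 9.0
```

Call:
apply_moves --motion '[{"translation": [-0.8,0,0.6],"twist": [0,0,0],"grip": 0},{"translation": [-1.6,0,1.2],"twist": [0,0,0],"grip": 0},{"translation": [-1.6,0,1.2],"twist": [0,0,0],"grip": 0}]'

```text
time_s: 14.6
tool_pos: [0.4596, 0.1324, 0.038]
ee_rot: [-180.0, 36.4, 86.8]
force: [-2.2, 27.7, 4.0]
finger_gap: 0.0
finger_force: 14.0
```

Call:
apply_moves --motion '[{"translation": [-0.8,0,0.6],"twist": [0,0,0],"grip": 0},{"translation": [-0.8,0,0.6],"twist": [0,0,0],"grip": 0},{"translation": [-0.8,0,0.6],"twist": [0,0,0],"grip": 0}]'

```text
time_s: 14.9
tool_pos: [0.4596, 0.1323, 0.038]
ee_rot: [-180.0, 36.3, 86.9]
force: [-3.6, 32.8, 5.7]
finger_gap: -0.0001
finger_force: 16.5
```

Call:
apply_moves --motion '[{"translation": [4,0,-3],"twist": [0,0,0],"grip": 0},{"translation": [12,0,-9],"twist": [0,0,0],"grip": 0},{"translation": [24,0,-18],"twist": [0,0,0],"grip": 0},{"translation": [38,0,-28],"twist": [0,0,0],"grip": 0},{"translation": [48,0,-50],"twist": [0,0,0],"grip": 0},{"translation": [48,0,-80],"twist": [0,0,0],"grip": 0},{"translation": [48,0,-110],"twist": [0,0,0],"grip": 0},{"translation": [48,0,-140],"twist": [0,0,0],"grip": 0},{"translation": [48,0,-160],"twist": [0,0,0],"grip": 0},{"translation": [48,0,-160],"twist": [0,0,0],"grip": 0}]'

```text
time_s: 15.9
tool_pos: [0.4675, 0.264, 0.1388]
ee_rot: [-180.0, 36.7, 86.7]
force: [0.1, 0.6, -0.7]
finger_gap: 0.0001
finger_force: 0.0
```

```bash
python3 - <<'E'
from h import *
for n in ('side','top','wrist'):
    p=manip.get_image(n)
    for q in ['box','bay','flux_tin','block','bolt']:
        for r in manip.spot_in(p,q)[:3]: print(n,q,round(r['p'],2),np.round(r['position']))
p=manip.get_image('wrist');save('fw',p)
o=manip.observe();print(o['force'],o['tool_pos'],o['qd'].round(2))
# base edge of front wall expected if seated
a=np.radians(-93.4);c,s=np.cos(a),np.sin(a);Rm=np.array([[c,-s],[s,c]])
f=lambda m,z:[*(Rm@np.array(m)+[.4573,.077]),z]
E_=proj(p,[f((-41,60*k),0) if 0 else f((-.041,.06*k),0) for k in(-1,1)]);L=proj(p,[f((-.044,.063*k),.12) for k in(-1,1)])
print('expected base edge',E_.round(),'lid edge',L.round())
g=cv2.cvtColor(p['pixels'],cv2.COLOR_RGB2GRAY)
ls=cv2.createLineSegmentDetector().detect(g)[0][:,0]
for l in ls:
    if np.hypot(l[2]-l[0],l[3]-l[1])>60 and abs(l[3]-l[1])<.3*abs(l[2]-l[0]): 
        for z in (0.,):
            A,B=onz(p,l[:2],z),onz(p,l[2:],z); d=(B-A); print(l.round(), 'ang',round(np.degrees(np.arctan2(d[1],d[0])),1), ((A+B)/2).round(3))
E
```

```text
side box 0.8 [260. 271.]
side box 0.73 [287. 194.]
side bay 0.59 [256. 313.]
side flux_tin 0.86 [367. 322.]
side block 0.97 [380. 389.]
side bolt 0.71 [278. 325.]
top box 0.89 [228. 289.]
top box 0.69 [164. 282.]
top box 0.61 [405. 267.]
top bay 0.52 [426. 255.]
top flux_tin 0.62 [426. 196.]
top block 0.62 [480. 194.]
wrist box 0.58 [319. 290.]
wrist bay 0.77 [408. 283.]
wrist flux_tin 0.61 [537. 324.]
wrist block 0.62 [498. 360.]
[-0.30556046  0.28993271 -1.00832986] [0.46742927 0.26071689 0.13710725] [ 0.02 -0.01  0.04  0.02 -0.02 -0.04 -0.04]
expected base edge [[248. 239.]
 [398. 239.]] lid edge [[224. 394.]
 [421. 394.]]
[262. 297. 327. 296.] ang -2.0 [0.425 0.013 0.   ]
[396. 242. 317. 242.] ang 176.6 [0.486 0.112 0.   ]
[ 23. 356. 107. 355.] ang -0.3 [ 0.085 -0.157  0.   ]
[247. 245. 333. 246.] ang -3.5 [0.432 0.11  0.   ]
```

Call:
apply_moves --motion '[{"translation": [-12,0,-24],"twist": [0,0,0],"grip": 0},{"translation": [-24,0,-48],"twist": [0,0,0],"grip": 0},{"translation": [-42,0,-72],"twist": [0,0,0],"grip": 0},{"translation": [-60,0,-96],"twist": [0,0,0],"grip": 0},{"translation": [-78,0,-120],"twist": [0,0,0],"grip": 0},{"translation": [-90,0,-140],"twist": [0,0,0],"grip": 0},{"translation": [-90,0,-140],"twist": [0,0,0],"grip": 0},{"translation": [-90,0,-140],"twist": [0,0,0],"grip": 0}]'

```text
time_s: 17.65
tool_pos: [0.4684, 0.2727, 0.3031]
ee_rot: [-179.9, 36.9, 86.6]
force: [-0.3, -1.0, -0.4]
finger_gap: 0.0001
finger_force: 0.0
```

```bash
python3 - <<'E'
from h import *
p=manip.get_image('side');a=cv2.imread('pics/side0.png');b=p['pixels'][:,:,::-1]
d=cv2.absdiff(a,b).max(2)>25
for n,(x0,x1,y0,y1) in {'midbox':(258,298,165,190),'farbox':(262,295,140,166),'bolt':(270,290,302,345),'tin':(345,387,300,345),'block':(350,410,360,415),'bay':(218,312,300,330)}.items(): print(n,d[y0:y1,x0:x1].mean().round(3))
for q in ['box']: print([(round(r['p'],2),np.round(r['position'])) for r in manip.spot_in(p,q)])
t=manip.get_image('top');a=cv2.imread('pics/top0.png');d=cv2.absdiff(a,t['pixels'][:,:,::-1]).max(2)>25
print('top mid,far',d[255:298,217:248].mean(),d[262:302,140:185].mean(),[(round(r['p'],2),np.round(r['position'])) for r in manip.spot_in(t,'box')])
print(manip.observe()['tool_pos'])
E
```

```text
midbox 0.0
farbox 0.0
bolt 0.25
tin 0.054
block 0.0
bay 0.216
[(0.94, array([278., 157.])), (0.78, array([282., 183.])), (0.71, array([262., 272.]))]
top mid,far 0.8319579894973743 0.0 [(0.78, array([404., 276.])), (0.63, array([167., 284.]))]
[0.4683535  0.27243933 0.3022349 ]
```

```bash
python3 -c "
from workcell import manip
print(manip.hand_in())"
```

```text
the job is handed in; nothing more can be done
None
```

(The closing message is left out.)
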